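# Reassemble the stacking organiser on its mat in the pull-out tray

### The job

Put the brown wooden stacking organiser back together on its cork mat in the pull-out tray: the deep box without dividers at the bottom, then the tray with one divider, then the tray with three dividers, and the lid on top. Set the box squarely on the mat and each piece squarely on the one below, so that its foot drops inside the rim and it sits level; then let go. Leave the yo-yo, the whistle and the prism where they lie.

Things in the scene. Friction and masses are not known exactly. Their poses are not given: they have to be found in the camera images.
- deep_box: Tallest piece: open box, no dividers, 46 mm high in all, walls 5 mm (inside the rim 106 x 48 mm: 5 mm play round the next foot), felt floor at 9 mm. The piece seated on it has its origin 42 mm above this one. Take across the 58 mm. Brown wood, 116 (x) by 58 mm (y), same either way round, on a recessed central foot 96 x 38 mm, 4 mm high; origin: centre of the foot's underside, z up.
- tray_two: Open tray with one divider across its middle, 28 mm high in all, walls 5 mm, divider top at 22 mm; inside the rim 106 x 48 mm. The piece seated on it has its origin 24 mm above this one. Take across the 58 mm. Brown wood, 116 (x) by 58 mm (y), same either way round, on a recessed central foot 96 x 38 mm, 4 mm high; origin: centre of the foot's underside, z up.
- tray_four: Open tray with three dividers across it (four compartments in a row), 28 mm high in all, walls 5 mm, divider tops at 22 mm; inside the rim 106 x 48 mm. The lid seated on it has its origin 24 mm above this one. Take across the 58 mm. Brown wood, 116 (x) by 58 mm (y), same either way round, on a recessed central foot 96 x 38 mm, 4 mm high; origin: centre of the foot's underside, z up.
- lid: Flat closed plate, top face at 12 mm, with a solid aluminium bar handle in the middle: 44 mm along x, 14 mm wide along y, from 12 to 34 mm high. Take it by the handle. Brown wood, 116 (x) by 58 mm (y), same either way round, on a recessed central foot 96 x 38 mm, 4 mm high; origin: centre of the foot's underside, z up.
- mat: Cork mat 132 mm (its x) by 74 mm (its y), 3 mm thick, fixed in the left or the right half of the pull-out tray; origin at the centre of its underside, its top 3 mm above. The organiser stands on it lengthwise, centred, its x along the mat's x either way round.
- pull_tray: Fixed shallow beech tray drawn out of a low riser; origin on the sideboard's surface at the middle of the open part, x towards the riser. Floor at 8 mm height; open part 450 mm (y) by 200 mm (x), rims 26 mm high (12 mm in the notched middle of the front), front rim at x = -100 mm. The riser, 62 mm high, begins at x = +108 mm.
- key_box: Steel key box with a hinged lid, shut, 124 by 94 mm and 49 mm high with a low wire grip (63 mm at its top) on the lid, fixed in the half of the pull-out tray that the mat does not take; origin at the centre of its underside. Not part of the job.
- yoyo: Pale wooden yo-yo lying on its side face, 56 mm across, 38 mm high, loose in the middle of the pull-out tray, towards the riser; origin at the centre of its underside. To be left alone.
- whistle: Blue plastic whistle, about 50 mm long (its x), 18 mm wide, 22 mm high, loose in the middle of the pull-out tray; origin under its middle. To be left alone.
- prism: Clear glass three-sided prism lying on one face, 50 mm long (its x), 30 mm wide, 26 mm high, loose in the middle of the pull-out tray, towards its front; origin at the centre of its underside. To be left alone.

How it is judged:
At the end, for the whole second after the job is handed in: Deep box on the mat within 12 mm of its centre; then one-divider tray, three-divider tray and lid, each within 10 mm sideways of the piece below and 2 mm of its seated height, level within 0.06 rad, in line with what is below within 0.17 rad either way round; all at rest (horizontal distance between deep_box and mat below 0.012 m and z of deep_box in the frame of mat between 0.001 and 0.005 m and angle between the x axis of deep_box and the x axis of mat, either way round below 0.17 rad and angle between each of deep_box, tray_two, tray_four, lid's own z axis and vertical below 0.06 rad and horizontal distance between tray_two and deep_box below 0.01 m and z of tray_two in the frame of deep_box between 0.04 and 0.044 m and angle between the x axis of tray_two and the x axis of deep_box, either way round below 0.17 rad and horizontal distance between tray_four and tray_two below 0.01 m and z of tray_four in the frame of tray_two between 0.022 and 0.026 m and angle between the x axis of tray_four and the x axis of tray_two, either way round below 0.17 rad and horizontal distance between lid and tray_four below 0.01 m and z of lid in the frame of tray_four between 0.022 and 0.026 m and angle between the x axis of lid and the x axis of tray_four, either way round below 0.17 rad and linear speed of each of deep_box, tray_two, tray_four, lid below 0.02 m/s); the robot touches nothing.
It fails at once if the yo-yo is moved by more than 20 mm (distance of yoyo from where it was at the start of the episode above 0.02 m).
It fails at once if the whistle is moved by more than 20 mm (distance of whistle from where it was at the start of the episode above 0.02 m).
It fails at once if the prism is moved by more than 20 mm (distance of prism from where it was at the start of the episode above 0.02 m).
It also fails if it takes over 115 s, if anything falls off the work surface, if the arm or the gripper's body presses on something with over 40 N, if the wrist force passes 120 N, or if a joint passes its speed limit or range.

### The arm

A 7-joint arm with a two-finger parallel gripper is mounted at the origin on the work surface. World frame = base frame: x ahead of the robot, y to its left, z up, the work surface at z = 0. Lengths are in m, angles in rad, forces in N, time in s.
With the tool pointing down it reaches from about 0.4 to 0.85 m from the base axis. Payload 10.4 kg.
Tool frame: the origin (TCP) lies on the centre line of the jaws, within the pads' length; the fingertips stand 17 mm ahead of it and the grasp point (between the pads) lies 2 mm behind it; z points along the fingers, y is the line along which they close (so a half turn about z gives the same grasp; the last joint's range is limited). The gripper opens to 85 mm and grips with 20 to 120 N. Pads are 22 mm wide; open, the fingers measure 114 mm over their backs; the gripper's body (76 mm by 85 mm) begins 54 mm behind the grasp point. The pads swing forward as they close: fully open they stand 13 mm farther back than shut.
Start: joints at [-1.254, 0.332, -0.065, 1.46, 0.022, 1.35, -0.088], TCP at [0.208, 0.589, 0.248] pointing down, gripper open.
Joint ranges: [-2.6, 2.6], [-0.5, 2.12], [-1.47, 1.34], [0.16, 2.42], [-1.27, 4.41], [0.06, 2.06], [-2.6, 2.6]. Speed limits (rad/s): [2.22, 2.22, 2.79, 2.79, 3.14, 3.14, 3.14].

### API

Orientations are given as a unit quaternion [x, y, z, w].
In Python, from workcell import get_obs, optics, job gives the robot as it stands. The module is installed in compiled form; this text tells all that it offers.
- The arm moves only by the tool send_rows, never from a script. Its argument "plan" is a list that holds one entry, the list of rows, each a list of 7 numbers: the turn, a rotation vector about the tool's x, y, z in units of 1.5 rad (1.0 is 1.5 rad), then the shift along the tool's x, y, z in units of 20 cm (1.0 is 20 cm), then the opening, from 0 (shut) to 1 (fully open). A call has 1 to 20 rows; each row shifts and turns the commanded pose from where the row before left it, along the tool's axes as they then stand; what a row does not reach is not made up. A row lasts 1/12 s, in which the tool goes at most 41.7 mm and 7.16 degrees, less where a joint would pass 70% of its speed; a pose out of reach is approached as far as the arm can. A call with a number of a shift or a turn outside -1 to 1 is refused whole. A call with a gripper value outside its range is refused whole. The fingers move at their own pace and stop on an object; "squeeze" is the grip in N (left out, the last holds). Time passes only in rows, so rows that do not move let the fingers close. It gives the time, the measured TCP pose, the force, the opening and the grip force at its end, in the units of the state.
- get_obs(): the state, without advancing time (a new reading comes with each control period).
- optics.camera(name): name is "scene" or "side" or "wrist"; returns the picture (420x560x3 uint8, red, green, blue); there is no depth.
- optics.get_calibration(name): a dict with "intrinsics" (3x3 intrinsics, pixels), "world_from_camera" (4x4, takes a point from camera to world coordinates); the wrist camera has in their place "T_tool_cam" (4x4, takes a point from camera to tool coordinates, whose origin is the TCP and whose axes are the flange's). Camera axes: x right, y up, looking along -z (the intrinsics and any distortion apply to the point x, -y, -z); pixel columns grow to the right and rows downward; lengths in m; the calibration is good to about 2 mm. The wrist camera is an equidistant fisheye: a pixel r from the principal point sees the ray r / f radians off the axis. A picture is of the moment at which its call begins: read the wrist's pose just before it. get_calibration takes no time and is no camera call.
- job.hand_in(): hands the job in; it is judged then, once.
The state is a dict: "clock": time; "joint_pos": joint angles; "joint_velocities": joint speeds; "tau": joint torques, N m; "position": TCP position; "ee_rot": TCP orientation; "ft_force": force on the tool from outside, world axes, zero at the start; "torque": the same for the moment, N m; "grip_width": opening from 0.0 (shut) to 1.0 (fully open); "grasp_force": force on a finger pad.
Only numpy, scipy, OpenCV 4.12 (cv2) and the standard library are available. Lean on these libraries where they do the work, as an engineer would, in place of code of your own. Each camera call takes 0.05 s, during which the arm holds its last target. There are 200 camera calls.

## Working session

There is one attempt and no reset: what is moved stays moved. The work goes in short steps, Python scripts to look and compute and a tool call to move; the robot and the scene stay as the last step left them, time stands still between calls to the robot, and variables do not carry over. Pictures are saved under pics/ and viewed, at most 14 in all, crops included, and the job is handed in when it is done.

Besides the shell and the picture viewer there is one more tool, called after "Call:" as a command line: name --argument value ..., lists and objects as JSON in quotes. send_rows: Moves the arm, as the interface text tells. Its arguments: {"type":"object","properties":{"plan":{"type":"array"},"squeeze":{"type":"number"}},"required":["plan"]}

```bash
mkdir -p pics; python3 - <<'E'
from workcell import get_obs, optics
import cv2
s=get_obs()
for k in ("clock","position","ee_rot","ft_force","grip_width"): print(k,s[k])
for n in ("scene","side","wrist"):
    im=optics.camera(n); cv2.imwrite(f"pics/{n}0.png",im[:,:,::-1]); print(n,optics.get_calibration(n))
E
```

```text
clock 0.0
position [0.20817721 0.5889329  0.24750847]
ee_rot [ 1.69044004e-01  9.85608238e-01 -7.20342604e-04 -8.55021247e-05]
ft_force [-0.3372948  -0.02069832 -0.73083908]
grip_width 0.9997936048011868
scene {'intrinsics': array([[389.84822929,   0.        , 274.8446225 ],
       [  0.        , 389.84822929, 210.57577684],
       [  0.        ,   0.        ,   1.        ]]), 'world_from_camera': array([[ 0.71189472, -0.41715441,  0.56496735,  1.05286458],
       [ 0.70223207,  0.4328169 , -0.56527838, -0.50962475],
       [-0.00871905,  0.79915689,  0.60105927,  0.57239028],
       [ 0.        ,  0.        ,  0.        ,  1.        ]])}
side {'intrinsics': array([[440.64085998,   0.        , 271.69078602],
       [  0.        , 440.64085998, 209.00870233],
       [  0.        ,   0.        ,   1.        ]]), 'world_from_camera': array([[ 0.9102593 ,  0.22983372, -0.34439   ,  0.13393533],
       [-0.41399431,  0.51740702, -0.7489317 , -0.91381733],
       [ 0.00606004,  0.82429754,  0.5661244 ,  0.7431985 ],
       [ 0.        ,  0.        ,  0.        ,  1.        ]])}
wrist {'intrinsics': array([[325.1922621 ,   0.        , 278.25641996],
       [  0.        , 325.1922621 , 208.01847979],
       [  0.        ,   0.        ,   1.        ]]), 'T_tool_cam': array([[-9.35327992e-05,  9.52934275e-01,  3.03176944e-01,
         7.80955382e-02],
       [ 9.99999597e-01, -1.81702116e-04,  8.79628024e-04,
        -1.33540804e-03],
       [ 8.93315585e-04,  3.03176904e-01, -9.52933873e-01,
        -1.26285802e-01],
       [ 0.00000000e+00,  0.00000000e+00,  0.00000000e+00,
         1.00000000e+00]])}
```

View pics/scene0.png

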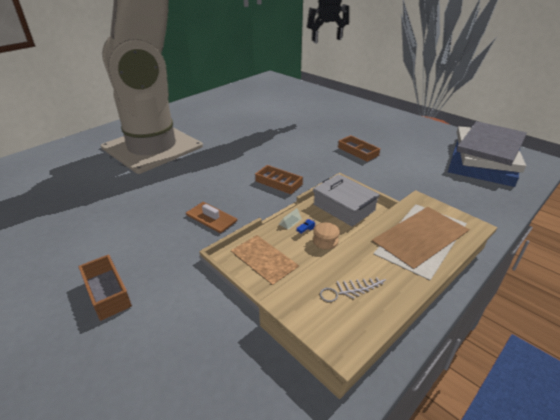

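View pics/side0.png

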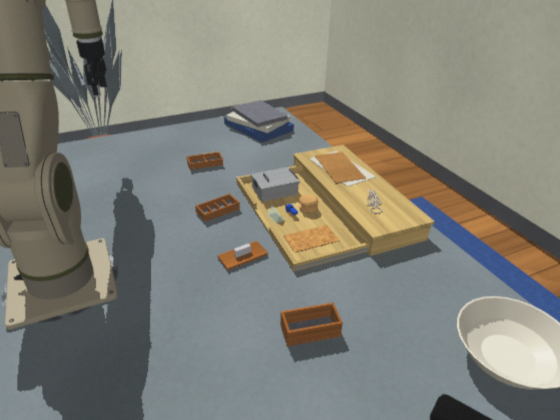

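The scene picture shows the deep box at (104,287), the lid at (211,216), the three-divider tray at (279,180), the one-divider tray at (358,148) and the mat at (265,257). In the side picture they are at (311,323), (243,256), (218,207), (205,161) and (312,239). I'll fit poses to colour silhouettes in both views.

```bash
cat > vis.py <<'E'
import numpy as np, cv2
from scipy.optimize import minimize
from workcell import optics
def proj(P,K,T):
    c=(np.asarray(P)-T[:3,3])@T[:3,:3]
    return np.c_[K[0,2]+K[0,0]*c[:,0]/-c[:,2], K[1,2]-K[1,1]*c[:,1]/-c[:,2]]
def boxpts(L,W,z0,z1):
    return np.array([[sx*L/2,sy*W/2,z] for sx in(-1,1) for sy in(-1,1) for z in(z0,z1)])
def place(P,x,y,a,z=0):
    c,s=np.cos(a),np.sin(a); return P@np.array([[c,s,0],[-s,c,0],[0,0,1]])+[x,y,z]
def ray(u,v,K,T,z):
    d=T[:3,:3]@np.array([(u-K[0,2])/K[0,0],-(v-K[1,2])/K[1,1],-1]); return T[:3,3]+d*(z-T[2,3])/d[2]
def comp(mask,seed,r=14):
    m=cv2.morphologyEx(mask.astype(np.uint8),cv2.MORPH_CLOSE,np.ones((3,3)))
    n,l,st,_=cv2.connectedComponentsWithStats(m)
    w=l[seed[1]-r:seed[1]+r,seed[0]-r:seed[0]+r]; k=np.bincount(w[w>0]).argmax()
    cs=np.argwhere(l==k)[:,::-1].astype(np.int32)
    return cv2.convexHull(cs).reshape(-1,2), st[k,4]
S=8
def raster(h,shift=0):
    m=np.zeros((420,560),np.float32); 
    cv2.fillConvexPoly(m,np.round((h)*16).astype(np.int32),1,cv2.LINE_AA,4); return m
E
cat > fit.py <<'E'
from vis import *
names=dict(deep_box=((104,287),(311,323),[boxpts(.116,.058,.004,.046),boxpts(.096,.038,0,.004)],0),
 lid=((211,216),(243,256),[boxpts(.116,.058,.004,.012),boxpts(.096,.038,0,.004)],0),
 tray_four=((279,180),(218,207),[boxpts(.116,.058,.004,.028),boxpts(.096,.038,0,.004)],0),
 tray_two=((358,148),(205,161),[boxpts(.116,.058,.004,.028),boxpts(.096,.038,0,.004)],0),
 mat=((265,257),(312,239),[boxpts(.132,.074,0,.003)],.008))
cams=[]
for n in("scene","side"):
    im=cv2.imread(f"pics/{n}0.png"); c=optics.get_calibration(n); hsv=cv2.cvtColor(im,cv2.COLOR_BGR2HSV)
    cams.append((im,hsv,c["intrinsics"],c["world_from_camera"]))
for nm,(a,b,parts,z) in names.items():
    hulls=[];P=np.vstack(parts)
    for (im,hsv,K,T),sd in zip(cams,(a,b)):
        h,s,v=[hsv[...,i].astype(int) for i in range(3)]
        m=(h<16)&(s>(125 if nm=="mat" else 140))&(v>25)
        hu,ar=comp(m,sd); hulls.append((hu,ar))
    masks=[raster(h.astype(float)) for h,_ in hulls]
    def cost(p,each=False):
        o=[]
        for (im,hsv,K,T),m in zip(cams,masks):
            q=proj(place(P,p[0]*.01,p[1]*.01,p[2]*.1,z),K,T).astype(np.float32)
            r=raster(cv2.convexHull(q).reshape(-1,2)); o.append(np.abs(r-m).sum()/m.sum())
        return o if each else sum(o)
    x0=ray(*a,cams[0][2],cams[0][3],.01)*100
    best=min((minimize(cost,[x0[0],x0[1],t],method="Nelder-Mead",options=dict(initial_simplex=[[x0[0],x0[1],t],[x0[0]+2,x0[1],t],[x0[0],x0[1]+2,t],[x0[0],x0[1],t+3]])) for t in np.arange(0,31,5)),key=lambda r:r.fun)
    p=best.x
    print(nm,"xy",np.round(p[:2]/100,4),"yaw",round(p[2]*.1,3),"res",np.round(cost(p,True),3),"areas",[a for _,a in hulls],[int(m.sum()) for m in masks])
    for (im,hsv,K,T),(hu,_) in zip(cams,hulls):
        for pt in parts:
            q=proj(place(pt,p[0]*.01,p[1]*.01,p[2]*.1,z),K,T); cv2.polylines(im,[np.round(cv2.convexHull(q.astype(np.float32))*16).astype(np.int32)],True,(0,255,0),1,cv2.LINE_AA,4)
a=cv2.resize(cams[0][0][110:330,60:420],None,fx=2.2,fy=2.2); 
cv2.imwrite("pics/fit_scene.png",a); cv2.imwrite("pics/fit_side.png",cv2.resize(cams[1][0][140:360,150:400],None,fx=2.6,fy=2.6))
E
python3 fit.py
```

```text
deep_box xy [ 0.4689 -0.381 ] yaw -0.168 res [2.453 0.098] areas [np.int32(386), np.int32(1531)] [611, 1946]
lid xy [ 0.4267 -0.0979] yaw 3.23 res [0.346 0.184] areas [np.int32(276), np.int32(504)] [673, 708]
tray_four xy [0.4358 0.1259] yaw 0.106 res [0.35  0.158] areas [np.int32(308), np.int32(508)] [675, 673]
tray_two xy [0.485  0.4129] yaw 2.853 res [0.768 0.243] areas [np.int32(172), np.int32(306)] [383, 424]Traceback (most recent call last):
  File "fit.py", line 16, in <module>
    hu,ar=comp(m,sd); hulls.append((hu,ar))
          ~~~~^^^^^^
  File "vis.py", line 16, in comp
    w=l[seed[1]-r:seed[1]+r,seed[0]-r:seed[0]+r]; k=np.bincount(w[w>0]).argmax()
                                                    ~~~~~~~~~~~~~~~~~~~~~~~~~~^^
ValueError: attempt to get argmax of an empty sequence
```

```bash
python3 - <<'E'
import cv2
a=cv2.imread("pics/scene0.png");h=cv2.cvtColor(a,cv2.COLOR_BGR2HSV)
for n,p in dict(mat=(265,257),mat2=(250,250),beech=(240,240),beech2=(300,270),beech3=(230,258),boxfront=(112,302),boxl=(90,290),table=(150,290),lid=(195,216),lid2=(228,222),t4=(279,188)).items(): print(n,h[p[1],p[0]],a[p[1],p[0]])
E
```

```text
mat [ 14 112 191] [107 146 191]
mat2 [ 14 111 173] [ 98 133 173]
beech [ 18  87 176] [116 151 176]
beech2 [ 18  85 185] [123 160 185]
beech3 [ 18  85 176] [117 152 176]
boxfront [ 13 143  82] [36 56 82]
boxl [ 11 120 136] [ 72  95 136]
table [109  16 127] [127 122 119]
lid [ 13 139 152] [ 69 104 152]
lid2 [ 12 141 132] [ 59  89 132]
t4 [ 13 140  82] [37 57 82]
```

```bash
sed -i 's/m=(h<16).*/m=((h<=16)\&(s>98)\&(v>60)) if nm=="mat" else ((h<24)\&(s>65)\&(v>15))/' fit.py; sed -i 's/res",/res",/' fit.py; python3 fit.py
```

```text
deep_box xy [ 0.4709 -0.3818] yaw 2.938 res [0.029 0.026] areas [np.int32(1410), np.int32(1781)] [2126, 2098]
lid xy [ 0.4276 -0.0991] yaw 0.119 res [0.056 0.046] areas [np.int32(648), np.int32(625)] [873, 821]
tray_four xy [0.4339 0.1224] yaw 0.188 res [0.062 0.043] areas [np.int32(831), np.int32(702)] [887, 773]
tray_two xy [0.4887 0.4148] yaw 3.031 res [0.072 0.046] areas [np.int32(586), np.int32(478)] [668, 517]
mat xy [ 0.6213 -0.1121] yaw 3.102 res [0.027 0.149] areas [np.int32(1619), np.int32(753)] [1685, 821]
```

View pics/fit_scene.png

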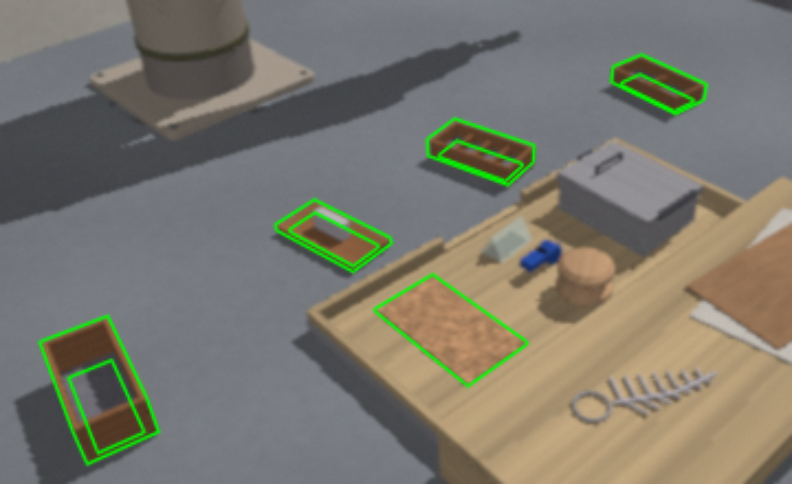

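Outlines match in the scene view: the box is at crop (100,390), the lid at (333,236), the three-divider tray at (480,152), the one-divider tray at (659,83) and the mat at (450,330). I'll start moving and refine each pose with the wrist camera from above.

Call:
send_rows --plan '[[[0,0,-0.0756,0,0,0,1],[0,0,-0.0756,0,0,0,1],[0,0,-0.0756,0,0,0,1],[0,0,0,-0.16,-0.11,0,1],[0,0,0,-0.16,-0.11,0,1],[0,0,0,-0.16,-0.11,0,1],[0,0,0,-0.16,-0.11,0,1],[0,0,0,-0.16,-0.11,0,1],[0,0,0,-0.16,-0.11,0,1],[0,0,0,-0.16,-0.11,0,1],[0,0,0,-0.16,-0.11,0,1],[0,0,0,0,0,0,1],[0,0,0,0,0,0,1]]]' --squeeze 50

```text
clock: 1.23
position: [0.4666, 0.411, 0.2479]
ee_rot: [0.002, 1.0, -0.001, 0.0]
ft_force: [-0.5, 0.2, -0.9]
grip_width: 1.0
grasp_force: 0.0
```

```bash
cat > wfit.py <<'E'
import sys
from vis import *
from scipy.spatial.transform import Rotation as R
from workcell import get_obs
SH=dict(deep_box=[boxpts(.116,.058,.004,.046),boxpts(.096,.038,0,.004)],
 lid=[boxpts(.116,.058,.004,.012),boxpts(.096,.038,0,.004)],tray=[boxpts(.116,.058,.004,.028),boxpts(.096,.038,0,.004)],mat=[boxpts(.132,.074,0,.003)])
C=optics.get_calibration("wrist"); K=C["intrinsics"]
def dens(B):
    E=[(i,j) for i in range(8) for j in range(i) if bin(i^j).count("1")==1]
    return np.vstack([B[i]+(B[j]-B[i])*t for i,j in E for t in np.linspace(0,1,9)[:,None]])
def wcam():
    s=get_obs(); im=optics.camera("wrist"); T=np.eye(4); T[:3,:3]=R.from_quat(s["ee_rot"]).as_matrix(); T[:3,3]=s["position"]
    return s,im[:,:,::-1].copy(),T@C["T_tool_cam"]
def fproj(P,T):
    c=(P-T[:3,3])@T[:3,:3]; c=c*[1,-1,-1]; r=np.hypot(c[:,0],c[:,1]); th=np.arctan2(r,c[:,2])
    return K[:2,2]+K[0,0]*(th/np.maximum(r,1e-9))[:,None]*c[:,:2]
def wfit(im,T,kind,guess,z=0):
    P=np.vstack([dens(b) for b in SH[kind]])
    hsv=cv2.cvtColor(im,cv2.COLOR_BGR2HSV); h,s,v=[hsv[...,i].astype(int) for i in range(3)]
    m=((h<=16)&(s>98)&(v>60)) if kind=="mat" else ((h<24)&(s>65)&(v>15))
    hull=lambda x,y,a: cv2.convexHull(fproj(place(P,x,y,a,z),T).astype(np.float32)).reshape(-1,2)
    g=hull(*guess); roi=cv2.dilate((raster(g)>0.5).astype(np.uint8),np.ones((61,61)))
    mm=cv2.morphologyEx((m&(roi>0)).astype(np.uint8),cv2.MORPH_OPEN,np.ones((3,3)))
    n,l,st,_=cv2.connectedComponentsWithStats(mm); big=1+np.argmax(st[1:,4])
    hu=cv2.convexHull(np.argwhere(l==big)[:,::-1].astype(np.int32)).reshape(-1,2); M=raster(hu.astype(float))
    cost=lambda p: np.abs(raster(hull(p[0]*.01,p[1]*.01,p[2]*.1))-M).sum()/M.sum()
    g=np.array([guess[0]*100,guess[1]*100,guess[2]*10]); res=minimize(cost,g,method="Nelder-Mead",options=dict(initial_simplex=[g,g+[1,0,0],g+[0,1,0],g+[0,0,1]]))
    p=res.x*[.01,.01,.1]
    cv2.polylines(im,[np.round(hull(*p)*16).astype(np.int32)],True,(0,255,0),1,cv2.LINE_AA,4)
    print(kind,"xy",np.round(p[:2],4),"yaw",round(p[2],3),"res",round(res.fun,3)); return p
def yaw(s):
    y=R.from_quat(s["ee_rot"]).as_matrix()[:,1]; return np.arctan2(-y[0],y[1])
def show(s): print("t",round(s["clock"],2),"tcp",np.round(s["position"],4),"yaw",round(yaw(s),3),"F",np.round(s["ft_force"],1),"w",round(s["grip_width"],3))
def todo(s,x,y,z,a):
    d=R.from_quat(s["ee_rot"]).inv().apply(np.array([x,y,z])-s["position"])/.2
    print("turn units",round(-(a-yaw(s))/1.5,4),"shift units",np.round(d,4))
if __name__=="__main__":
    s,im,T=wcam(); show(s)
    for a in sys.argv[2:]:
        k,*g=a.split(","); g=list(map(float,g)); wfit(im,T,k,g[:3],g[3] if len(g)>3 else 0)
    cv2.imwrite(f"pics/{sys.argv[1]}.png",im)
E
python3 wfit.py w1 tray,0.4887,0.4148,-0.11
```

```text
t 1.23 tcp [0.4666 0.411  0.2479] yaw -0.005 F [-0.5  0.2 -0.9] w 1.0
tray xy [0.4871 0.4132] yaw -0.103 res 0.014
```

View pics/w1.png

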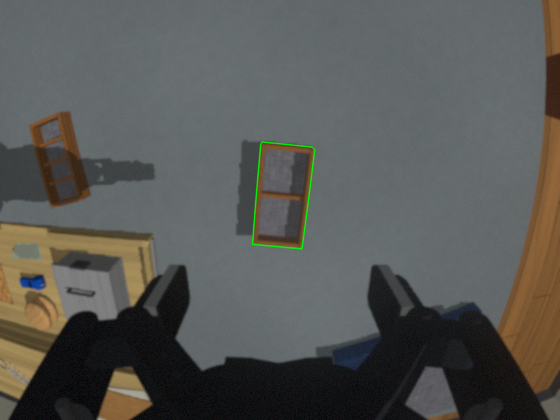

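The one-divider tray is confirmed at (280,195) in the picture, with a single divider at its middle; the three-divider tray is at (60,158). Now to the deep box.

Call:
send_rows --plan '[[[0,0,0,0,-0.196,0,1],[0,0,0,0,-0.196,0,1],[0,0,0,0,-0.196,0,1],[0,0,0,0,-0.196,0,1],[0,0,0,0,-0.196,0,1],[0,0,0,0,-0.196,0,1],[0,0,0,0,-0.196,0,1],[0,0,0,0,-0.196,0,1],[0,0,0,0,-0.196,0,1],[0,0,0,0,-0.196,0,1],[0,0,0,0,-0.196,0,1],[0,0,0,0,-0.196,0,1],[0,0,0,0,-0.196,0,1],[0,0,0,0,-0.196,0,1],[0,0,0,0,-0.196,0,1],[0,0,0,0,-0.196,0,1],[0,0,0.068,0,-0.196,0,1],[0,0,0.068,0,-0.196,0,1],[0,0,0,0,-0.196,0,1],[0,0,0,0,0,0,1]]]'

```text
clock: 2.95
position: [0.4501, -0.3364, 0.2484]
ee_rot: [0.105, 0.994, -0.002, -0.0]
ft_force: [-1.8, -0.5, 0.1]
grip_width: 1.0
grasp_force: 0.0
```

```bash
cat >> wfit.py <<'E'
    if len(sys.argv)>2: todo(s,*wfit(im,T,k,g[:3],g[3] if len(g)>3 else 0)[:2],0.03,0)
E
python3 wfit.py w2 deep_box,0.4709,-0.3818,-0.204
```

```text
t 2.95 tcp [ 0.4501 -0.3364  0.2484] yaw -0.21 F [-1.8 -0.5  0.1] w 1.0
deep_box xy [ 0.4687 -0.3833] yaw -0.197 res 0.014
deep_box xy [ 0.4692 -0.3833] yaw -0.219 res 0.065
turn units -0.1403 shift units [-0.1431 -0.2061  1.0924]
```

```bash
sed -i '$d' wfit.py; python3 -c "
from wfit import *
todo(get_obs(),.4687,-.3833,.030,-.197)"
```

```text
turn units -0.0072 shift units [-0.137  -0.227   1.0905]
```

Call:
send_rows --plan '[[[0,0,-0.007,-0.068,-0.113,0.02,1],[0,0,0,-0.068,-0.113,0.07,1],[0,0,0,0,0,0.14,1],[0,0,0,0,0,0.15,1],[0,0,0,0,0,0.15,1],[0,0,0,0,0,0.15,1],[0,0,0,0,0,0.15,1],[0,0,0,0,0,0.1,1],[0,0,0,0,0,0.08,1],[0,0,0,0,0,0.05,1],[0,0,0,0,0,0.03,1],[0,0,0,0,0,0,1],[0,0,0,0,0,0,1]]]'

```text
clock: 4.08
position: [0.4712, -0.3796, 0.0309]
ee_rot: [0.096, 0.995, 0.0, 0.0]
ft_force: [0.5, -0.2, -0.6]
grip_width: 1.001
grasp_force: 0.0
```

```bash
python3 -c "
from wfit import *
s=get_obs();show(s);todo(s,.4687,-.3833,.030,-.197)"
```

```text
t 4.08 tcp [ 0.4712 -0.3796  0.0309] yaw -0.192 F [ 0.5 -0.2 -0.6] w 1.001
turn units 0.0032 shift units [ 0.009  -0.0203  0.0044]
```

Call:
send_rows --plan '[[[0,0,0.003,0.009,-0.02,0,1],[0,0,0,0,0,0,1],[0,0,0,0,0,0,0.5],[0,0,0,0,0,0,0.4],[0,0,0,0,0,0,0.3],[0,0,0,0,0,0,0.3],[0,0,0,0,0,0,0.3],[0,0,0,0,0,0,0.3],[0,0,0,0,0,0,0.3],[0,0,0,0,0,0,0.3]]]' --squeeze 50

```text
clock: 4.92
position: [0.4683, -0.3838, 0.0309]
ee_rot: [0.099, 0.995, -0.0, 0.0]
ft_force: [-0.6, 0.8, 6.5]
grip_width: 0.669
grasp_force: 54.4
```

```bash
python3 -c "
from wfit import *
s=get_obs();show(s);print(s['grasp_force']);todo(s,.4687,-.3833,.030,-.197);todo(s,.6213,-.1121,.05,-.04)"
```

```text
t 4.92 tcp [ 0.4683 -0.3838  0.0309] yaw -0.198 F [-0.6  0.8  6.5] w 0.669
54.44804012775421
turn units -0.0005 shift units [-0.0014  0.003   0.0044]
turn units -0.1051 shift units [-0.4833  1.4825 -0.0952]
```

Call:
send_rows --plan '[[[0,0,0,0,0,-0.05,0.3],[0,0,0,0,0,-0.12,0.3],[0,0,-0.0525,0,0,-0.18,0.3],[0,0,-0.0525,0,0,-0.18,0.3],[0,0,0,0,0,-0.18,0.3],[0,0,0,0,0,-0.18,0.3],[0,0,0,-0.149,0.066,-0.04,0.3],[0,0,0,-0.149,0.066,0,0.3],[0,0,0,-0.149,0.066,0,0.3],[0,0,0,-0.149,0.066,0,0.3],[0,0,0,-0.149,0.066,0,0.3],[0,0,0,-0.149,0.066,0,0.3],[0,0,0,-0.149,0.066,0,0.3],[0,0,0,0,0,0,0.3],[0,0,0,0,0,0,0.3],[0,0,0,0,0,0,0.3]]]'

```text
clock: 6.25
position: [0.6795, -0.3002, 0.2162]
ee_rot: [0.02, 1.0, -0.0, -0.001]
ft_force: [-1.4, -1.2, -1.1]
grip_width: 0.671
grasp_force: 53.7
```

```bash
python3 wfit.py w3 mat,.6213,-.1121,-.04,.008
```

```text
t 6.25 tcp [ 0.6795 -0.3002  0.2162] yaw -0.041 F [-1.4 -1.2 -1.1] w 0.671
mat xy [ 0.6182 -0.1106] yaw -0.061 res 0.101
```

View pics/w3.png

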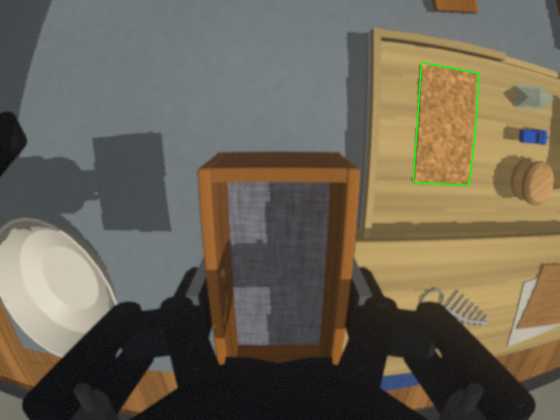

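The box is held squarely, and the mat lies at about (447,125), slightly under-segmented. I'll refit it over several thresholds, in the wrist and scene views.

```bash
python3 - <<'E'
import wfit,re
src=open('wfit.py').read().split('if __name__')[0]
s,im,T=wfit.wcam()
for hh,ss in ((16,90),(17,90),(17,100),(16,80),(15,80)):
    exec(src.replace('(h<=16)&(s>98)',f'(h<={hh})&(s>{ss})')); print(hh,ss,end=' '); wfit(im.copy(),T,'mat',(.62,-.111,-.05),.008)
hsv=cv2.cvtColor(im,cv2.COLOR_BGR2HSV)
for u,v in ((468,180),(440,180),(480,200),(425,75),(440,195)): print(u,v,hsv[v,u])
E
```

```text
16 90 mat xy [ 0.6198 -0.1109] yaw -0.045 res 0.086
17 90 mat xy [ 0.6189 -0.1109] yaw -0.047 res 0.036
17 100 mat xy [ 0.6189 -0.1109] yaw -0.047 res 0.036
16 80 mat xy [ 0.6198 -0.1109] yaw -0.045 res 0.086
15 80 Traceback (most recent call last):
  File "<stdin>", line 5, in <module>
  File "<string>", line 24, in wfit
    return _wrapfunc(a, 'argmax', axis=axis, out=out, **kwds)
    return bound(*args, **kwds)
ValueError: attempt to get argmax of an empty sequence
```

```bash
python3 -c "
from wfit import *
todo(get_obs(),.619,-.111,.047,-.045)"
```

```text
turn units 0.002 shift units [0.3394 0.9365 0.8486]
```

Call:
send_rows --plan '[[[0,0,0.002,0.0565,0.156,0,0.3],[0,0,0,0.0565,0.156,0,0.3],[0,0,0,0.0565,0.156,0,0.3],[0,0,0,0.0565,0.156,0,0.3],[0,0,0,0.0565,0.156,0,0.3],[0,0,0,0.0565,0.156,0,0.3],[0,0,0,0,0,0.1,0.3],[0,0,0,0,0,0.15,0.3],[0,0,0,0,0,0.15,0.3],[0,0,0,0,0,0.15,0.3],[0,0,0,0,0,0.12,0.3],[0,0,0,0,0,0.1,0.3],[0,0,0,0,0,0.05,0.3],[0,0,0,0,0,0.02,0.3],[0,0,0,0,0,0,0.3],[0,0,0,0,0,0,0.3]]]'

```text
clock: 7.68
position: [0.6209, -0.1102, 0.0497]
ee_rot: [0.022, 1.0, 0.0, 0.001]
ft_force: [0.2, 0.5, -1.3]
grip_width: 0.671
grasp_force: 54.0
```

```bash
python3 -c "
from wfit import *
s=get_obs();show(s);todo(s,.619,-.111,.0415,-.045)"
```

```text
t 7.68 tcp [ 0.6209 -0.1102  0.0497] yaw -0.044 F [ 0.2  0.5 -1.3] w 0.671
turn units 0.0009 shift units [ 0.0096 -0.0043  0.0409]
```

Call:
send_rows --plan '[[[0,0,0,0.0096,-0.004,0.01,0.3],[0,0,0,0,0,0.01,0.3],[0,0,0,0,0,0.008,0.3],[0,0,0,0,0,0.006,0.3],[0,0,0,0,0,0.005,0.3],[0,0,0,0,0,0.003,0.3],[0,0,0,0,0,0,0.3],[0,0,0,0,0,0,0.3]]]'

```text
clock: 8.35
position: [0.6186, -0.1105, 0.0418]
ee_rot: [0.022, 1.0, 0.001, 0.0]
ft_force: [-9.6, 2.6, 19.9]
grip_width: 0.675
grasp_force: 56.5
```

Call:
send_rows --plan '[[[0,0,0,0,0,0,0.75],[0,0,0,0,0,0,0.9],[0,0,0,0,0,0,1],[0,0,0,0,0,0,1],[0,0,0,0,0,0,1],[0,0,0,0,0,-0.05,1],[0,0,0,0,0,-0.15,1],[0,0,0,0,0,-0.18,1],[0,0,0,0,0,-0.18,1],[0,0,0,0,0,-0.18,1],[0,0,0,0,0,-0.16,1],[0,0,0,0,0,0,1],[0,0,0,0,0,0,1]]]'

```text
clock: 9.43
position: [0.6193, -0.1109, 0.2225]
ee_rot: [0.022, 1.0, 0.0, 0.002]
ft_force: [0.3, 0.1, -1.1]
grip_width: 1.001
grasp_force: 0.0
```

```bash
python3 wfit.py w4 deep_box,.619,-.111,-.045,.011;  python3 -c "
from wfit import *
s=get_obs();todo(s,.4871,.4132,.12,-.045)"
```

```text
t 9.43 tcp [ 0.6193 -0.1109  0.2225] yaw -0.043 F [ 0.3  0.1 -1.1] w 1.001
deep_box xy [ 0.5907 -0.0909] yaw -0.006 res 0.646
turn units 0.0012 shift units [0.7696 2.5876 0.5027]
```

View pics/w4.png

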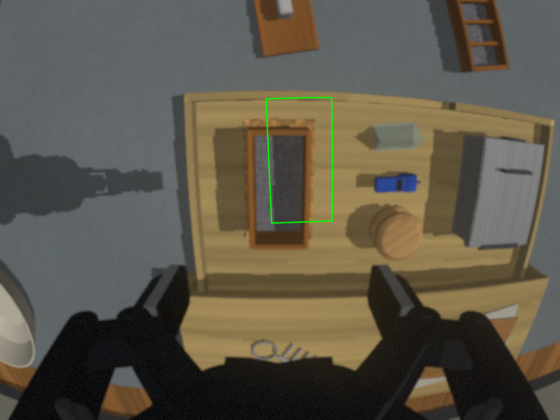

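The box stands on the mat at (280,187), and the yo-yo, whistle and prism are undisturbed. The fit latched onto the beech, so I'll refit with a stricter mask.

```bash
sed -i 's/def wfit(im,T,kind,guess,z=0):/def wfit(im,T,kind,guess,z=0,sm=65):/; s/(s>65)&(v>15)/(s>sm)\&(v>15)/' wfit.py; python3 - <<'E'
from wfit import *
s,im,T=wcam()
hsv=cv2.cvtColor(im,cv2.COLOR_BGR2HSV)
for u,v in ((251,180),(309,190),(280,131),(280,243),(280,123),(313,215),(340,200)): print(u,v,hsv[v,u])
for sm in (118,125,132): print(sm,end=' ');wfit(im.copy(),T,'deep_box',(.619,-.111,-.045),.011,sm)
E
```

```text
251 180 [ 15 185 127]
309 190 [ 16 169 134]
280 131 [ 15 174 101]
280 243 [ 17 155  66]
280 123 [ 16 142 135]
313 215 [ 18 114 157]
340 200 [ 20 115 159]
118 deep_box xy [ 0.6112 -0.1124] yaw -0.021 res 0.165
125 deep_box xy [ 0.6112 -0.1124] yaw -0.021 res 0.134
132 deep_box xy [ 0.6122 -0.1116] yaw -0.02 res 0.11
```

```bash
python3 - <<'E'
from wfit import *
s,im,T=wcam()
for sm in (145,150,155,160): print(sm,end=' ');a=im.copy();wfit(a,T,'deep_box',(.619,-.111,-.045),.011,sm)
E
```

```text
145 deep_box xy [ 0.6185 -0.1117] yaw -0.041 res 0.031
150 deep_box xy [ 0.6192 -0.112 ] yaw -0.045 res 0.026
155 deep_box xy [ 0.6194 -0.112 ] yaw -0.039 res 0.032
160 deep_box xy [ 0.6196 -0.1119] yaw -0.038 res 0.041
```

Call:
send_rows --plan '[[[0,0,0,0.055,0.1848,0,1],[0,0,0,0.055,0.1848,0,1],[0,0,0,0.055,0.1848,0,1],[0,0,0,0.055,0.1848,0,1],[0,0,0,0.055,0.1848,0,1],[0,0,0,0.055,0.1848,0,1],[0,0,0,0.055,0.1848,0,1],[0,0,0,0.055,0.1848,0,1],[0,0,0,0.055,0.1848,0,1],[0,0,0,0.055,0.1848,0,1],[0,0,0,0.055,0.1848,0,1],[0,0,0,0.055,0.1848,0,1],[0,0,0,0.055,0.1848,0,1],[0,0,0,0.055,0.1848,0,1],[0,0,0.04,0,0,0.15,1],[0,0,0,0,0,0.15,1],[0,0,0,0,0,0.15,1],[0,0,0,0,0,0.05,1],[0,0,0,0,0,0,1],[0,0,0,0,0,0,1]]]'

```text
clock: 11.25
position: [0.4869, 0.4129, 0.1201]
ee_rot: [0.052, 0.999, -0.0, -0.0]
ft_force: [0.8, -0.1, 1.1]
grip_width: 0.999
grasp_force: 0.0
```

```bash
python3 wfit.py w5 tray,.4871,.4132,-.103;  python3 -c "
from wfit import *
s=get_obs();todo(s,.4871,.4132,.021,-.103)"
```

```text
t 11.25 tcp [0.4869 0.4129 0.1201] yaw -0.103 F [ 0.8 -0.1  1.1] w 0.999
tray xy [0.4869 0.4135] yaw -0.104 res 0.006
turn units -0.0003 shift units [ 0.0024 -0.0017  0.5016]
```

Call:
send_rows --plan '[[[0,0,0,0,0,0.12,1],[0,0,0,0,0,0.15,1],[0,0,0,0,0,0.12,1],[0,0,0,0,0,0.07,1],[0,0,0,0,0,0.03,1],[0,0,0,0,0,0,1],[0,0,0,0,0,0,1],[0,0,0,0,0,0,0.5],[0,0,0,0,0,0,0.4],[0,0,0,0,0,0,0.3],[0,0,0,0,0,0,0.3],[0,0,0,0,0,0,0.3],[0,0,0,0,0,0,0.3],[0,0,0,0,0,0,0.3]]]' --squeeze 45

```text
clock: 12.47
position: [0.4876, 0.4139, 0.0236]
ee_rot: [0.052, 0.999, 0.001, 0.001]
ft_force: [0.1, -1.5, 7.0]
grip_width: 0.666
grasp_force: 49.0
```

```bash
python3 -c "
from wfit import *
s=get_obs();show(s)"
```

```text
t 12.47 tcp [0.4876 0.4139 0.0236] yaw -0.103 F [ 0.1 -1.5  7. ] w 0.666
```

Call:
send_rows --plan '[[[0,0,0,0,0,-0.08,0.3],[0,0,0,0,0,-0.17,0.3],[0,0,0,0,0,-0.2,0.3],[0,0,-0.039,0,0,-0.2,0.3],[0,0,0,0,0,-0.2,0.3],[0,0,0,0,0,-0.15,0.3],[0,0,0,-0.0554,-0.1856,0,0.3],[0,0,0,-0.0554,-0.1856,0,0.3],[0,0,0,-0.0554,-0.1856,0,0.3],[0,0,0,-0.0554,-0.1856,0,0.3],[0,0,0,-0.0554,-0.1856,0,0.3],[0,0,0,-0.0554,-0.1856,0,0.3],[0,0,0,-0.0554,-0.1856,0,0.3],[0,0,0,-0.0554,-0.1856,0,0.3],[0,0,0,-0.0554,-0.1856,0,0.3],[0,0,0,-0.0554,-0.1856,0,0.3],[0,0,0,-0.0554,-0.1856,0,0.3],[0,0,0,-0.0554,-0.1856,0,0.3],[0,0,0,-0.0554,-0.1856,0,0.3],[0,0,0,-0.0554,-0.1856,0,0.3]]]'

```text
clock: 14.13
position: [0.6187, -0.1147, 0.2225]
ee_rot: [0.022, 1.0, 0.0, 0.0]
ft_force: [0.8, 0.6, -0.9]
grip_width: 0.667
grasp_force: 48.5
```

```bash
python3 -c "
from wfit import *
s=get_obs();show(s);todo(s,.6195,-.112,.0866,-.043)"
```

```text
t 14.13 tcp [ 0.6187 -0.1147  0.2225] yaw -0.044 F [ 0.8  0.6 -0.9] w 0.667
turn units -0.0008 shift units [-0.0026  0.0134  0.6794]
```

Call:
send_rows --plan '[[[0,0,0,0,0,0,0.3],[0,0,0,0,0,0.12,0.3],[0,0,0,0,0,0.15,0.3],[0,0,0,0,0,0.15,0.3],[0,0,0,0,0,0.12,0.3],[0,0,0,0,0,0.08,0.3],[0,0,0,0,0,0.05,0.3],[0,0,0,0,0,0,0.3],[0,0,0,0,0,0,0.3],[0,0,0,0,0,0,0.3]]]'

```text
clock: 14.97
position: [0.6195, -0.1131, 0.0894]
ee_rot: [0.022, 1.0, -0.0, 0.001]
ft_force: [0.2, -0.6, -1.5]
grip_width: 0.667
grasp_force: 48.6
```

```bash
python3 -c "
from wfit import *
s=get_obs();show(s);todo(s,.6195,-.112,.0766,-.043)"
```

```text
t 14.97 tcp [ 0.6195 -0.1131  0.0894] yaw -0.045 F [ 0.2 -0.6 -1.5] w 0.667
turn units -0.001 shift units [0.0001 0.0056 0.0639]
```

Call:
send_rows --plan '[[[0,0,0,0,0.0056,0.014,0.3],[0,0,0,0,0,0.014,0.3],[0,0,0,0,0,0.012,0.3],[0,0,0,0,0,0.01,0.3],[0,0,0,0,0,0.008,0.3],[0,0,0,0,0,0.006,0.3],[0,0,0,0,0,0,0.3],[0,0,0,0,0,0,0.3],[0,0,0,0,0,0,0.3]]]'

```text
clock: 15.72
position: [0.6186, -0.1118, 0.0766]
ee_rot: [0.022, 1.0, 0.001, 0.0]
ft_force: [-8.2, 1.5, 15.1]
grip_width: 0.666
grasp_force: 50.5
```

Call:
send_rows --plan '[[[0,0,0,0,0,0,0.75],[0,0,0,0,0,0,0.9],[0,0,0,0,0,0,1],[0,0,0,0,0,0,1],[0,0,0,0,0,0,1],[0,0,0,0,0,-0.05,1],[0,0,0,0,0,-0.15,1],[0,0,0,0,0,-0.18,1],[0,0,0,0,0,-0.18,1],[0,0,0,0,0,-0.16,1],[0,0,0,0,0,0,1],[0,0,0,0,0,0,1]]]'

```text
clock: 16.72
position: [0.6197, -0.1123, 0.2219]
ee_rot: [0.022, 1.0, 0.0, 0.002]
ft_force: [0.6, 0.2, -1.4]
grip_width: 1.0
grasp_force: 0.0
```

```bash
python3 - <<'E'
from wfit import *
s,im,T=wcam(); show(s); a=im.copy()
P=np.vstack([dens(b) for b in SH['tray'][:1]])
for sm in (140,150,160): wfit(im.copy(),T,'tray',(.619,-.112,-.044),.053,sm)
for q,z,c in (('tray',.053,(0,255,0)),('deep_box',.011,(255,255,0))):
    cv2.polylines(a,[np.round(cv2.convexHull(fproj(place(np.vstack([dens(b) for b in SH[q]]),.619,-.112,-.044,z),T).astype(np.float32))*16).astype(np.int32)],True,c,1,cv2.LINE_AA,4)
cv2.imwrite("pics/w6.png",a)
todo(s,.4339,.1224,.2,-.044)
E
```

```text
t 16.72 tcp [ 0.6197 -0.1123  0.2219] yaw -0.045 F [ 0.6  0.2 -1.4] w 1.0
tray xy [ 0.6136 -0.1127] yaw -0.043 res 0.043
tray xy [ 0.6171 -0.113 ] yaw -0.033 res 0.025
tray xy [ 0.6183 -0.1134] yaw -0.046 res 0.043
turn units -0.0006 shift units [0.9809 1.1306 0.1052]
```

View pics/w6.png

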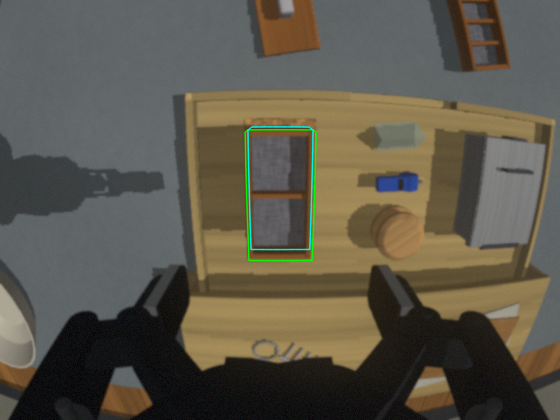

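The tray is seated in the box at (280,193), matching the predicted outline. Next is the three-divider tray.

Call:
send_rows --plan '[[[0,0,0,0.1226,0.1413,0,1],[0,0,0,0.1226,0.1413,0,1],[0,0,0,0.1226,0.1413,0,1],[0,0,0,0.1226,0.1413,0,1],[0,0,0,0.1226,0.1413,0,1],[0,0,0,0.1226,0.1413,0,1],[0,0,0,0.1226,0.1413,0,1],[0,0,0,0.1226,0.1413,0,1],[0,0,-0.0775,0,0,0.1,1],[0,0,-0.0775,0,0,0.15,1],[0,0,0,0,0,0.15,1],[0,0,0,0,0,0.1,1],[0,0,0,0,0,0,1],[0,0,0,0,0,0,1],[0,0,0,0,0,0,1]]]'

```text
clock: 18.02
position: [0.4332, 0.1228, 0.1199]
ee_rot: [-0.094, 0.996, 0.0, 0.0]
ft_force: [0.8, 0.2, 0.0]
grip_width: 1.0
grasp_force: 0.0
```

```bash
python3 - <<'E'
from wfit import *
s,im,T=wcam(); show(s); p=wfit(im,T,'tray',(.4339,.1224,.188)); cv2.imwrite("pics/w7.png",im)
todo(s,*p[:2],.022,p[2])
E
```

```text
t 18.02 tcp [0.4332 0.1228 0.1199] yaw 0.188 F [0.8 0.2 0. ] w 1.0
tray xy [0.4348 0.1216] yaw 0.179 res 0.005
turn units 0.0054 shift units [-0.007  -0.0073  0.4897]
```

Call:
send_rows --plan '[[[0,0,0.0055,-0.007,-0.007,0.12,1],[0,0,0,0,0,0.15,1],[0,0,0,0,0,0.12,1],[0,0,0,0,0,0.07,1],[0,0,0,0,0,0.03,1],[0,0,0,0,0,0,1],[0,0,0,0,0,0,1],[0,0,0,0,0,0,0.5],[0,0,0,0,0,0,0.4],[0,0,0,0,0,0,0.3],[0,0,0,0,0,0,0.3],[0,0,0,0,0,0,0.3],[0,0,0,0,0,0,0.3],[0,0,0,0,0,0,0.3]]]' --squeeze 45

```text
clock: 19.23
position: [0.4352, 0.1221, 0.0224]
ee_rot: [-0.09, 0.996, 0.001, 0.001]
ft_force: [-3.0, -1.1, 9.8]
grip_width: 0.671
grasp_force: 46.9
```

```bash
python3 -c "
from wfit import *
s=get_obs();show(s)
p=s['position'];a=-.044
d=(np.array([.6188,-.1122])-p[:2])/.2
print('turn',(yaw(s)-a)/1.5,'shift after turn',d@[-np.cos(a),-np.sin(a)],d@[-np.sin(a),np.cos(a)])"
```

```text
t 19.23 tcp [0.4352 0.1221 0.0224] yaw 0.18 F [-3.  -1.1  9.8] w 0.671
turn 0.14910880326364875 shift after turn -0.9685649678054652 -1.129967637907009
```

Call:
send_rows --plan '[[[0,0,0,0,0,-0.08,0.3],[0,0,0,0,0,-0.17,0.3],[0,0,0.0745,0,0,-0.2,0.3],[0,0,0.0745,0,0,-0.2,0.3],[0,0,0,0,0,-0.2,0.3],[0,0,0,0,0,-0.15,0.3],[0,0,0,0,0,0,0.3],[0,0,0,-0.121,-0.1412,0,0.3],[0,0,0,-0.121,-0.1412,0,0.3],[0,0,0,-0.121,-0.1412,0,0.3],[0,0,0,-0.121,-0.1412,0,0.3],[0,0,0,-0.121,-0.1412,0,0.3],[0,0,0,-0.121,-0.1412,0,0.3],[0,0,0,-0.121,-0.1412,0,0.3],[0,0,0,-0.121,-0.1412,0,0.3],[0,0,0,0,0,0.1,0.3],[0,0,0,0,0,0.15,0.3],[0,0,0,0,0,0.15,0.3],[0,0,0,0,0,0,0.3],[0,0,0,0,0,0,0.3]]]'

```text
clock: 20.9
position: [0.617, -0.1123, 0.1402]
ee_rot: [0.022, 1.0, 0.0, -0.002]
ft_force: [-0.3, 0.4, -0.3]
grip_width: 0.669
grasp_force: 49.8
```

```bash
python3 -c "
from wfit import *
s=get_obs();show(s);todo(s,.6190,-.1122,.0994,-.043)"
```

```text
t 20.9 tcp [ 0.617  -0.1123  0.1402] yaw -0.044 F [-0.3  0.4 -0.3] w 0.669
turn units -0.0006 shift units [-0.0108  0.0011  0.2041]
```

Call:
send_rows --plan '[[[0,0,0,-0.006,0,0.06,0.3],[0,0,0,0,0,0.06,0.3],[0,0,0,0,0,0.02,0.3],[0,0,0,0,0,0,0.3],[0,0,0,0,0,0,0.3],[0,0,0,0,0,0,0.3]]]'

```text
clock: 21.4
position: [0.6194, -0.1127, 0.1137]
ee_rot: [0.022, 1.0, 0.0, 0.0]
ft_force: [0.2, -0.5, -1.0]
grip_width: 0.671
grasp_force: 49.9
```

```bash
python3 -c "
from wfit import *
s=get_obs();show(s);todo(s,.6190,-.1122,.0994,-.043)"
```

```text
t 21.4 tcp [ 0.6194 -0.1127  0.1137] yaw -0.044 F [ 0.2 -0.5 -1. ] w 0.671
turn units -0.0006 shift units [0.0024 0.0023 0.0716]
```

Call:
send_rows --plan '[[[0,0,0,0.002,0.002,0.016,0.3],[0,0,0,0,0,0.016,0.3],[0,0,0,0,0,0.014,0.3],[0,0,0,0,0,0.011,0.3],[0,0,0,0,0,0.009,0.3],[0,0,0,0,0,0.006,0.3],[0,0,0,0,0,0,0.3],[0,0,0,0,0,0,0.3],[0,0,0,0,0,0,0.3]]]'

```text
clock: 22.15
position: [0.6187, -0.1122, 0.0995]
ee_rot: [0.022, 1.0, 0.0, -0.0]
ft_force: [-4.5, 0.9, 8.9]
grip_width: 0.666
grasp_force: 51.0
```

Call:
send_rows --plan '[[[0,0,0,0,0,0,0.75],[0,0,0,0,0,0,0.9],[0,0,0,0,0,0,1],[0,0,0,0,0,0,1],[0,0,0,0,0,0,1],[0,0,0,0,0,-0.05,1],[0,0,0,0,0,-0.15,1],[0,0,0,0,0,-0.18,1],[0,0,0,0,0,-0.18,1],[0,0,0,0,0,-0.08,1],[0,0,0,0,0,0,1],[0,0,0,0,0,0,1]]]'

```text
clock: 23.15
position: [0.6192, -0.1124, 0.2281]
ee_rot: [0.022, 1.0, 0.0, 0.001]
ft_force: [-0.6, 0.3, -1.0]
grip_width: 0.998
grasp_force: 0.0
```

```bash
python3 - <<'E'
from wfit import *
s,im,T=wcam(); show(s); a=im.copy()
for sm in (150,160): wfit(im.copy(),T,'tray',(.619,-.112,-.044),.077,sm)
for q,z,c in (('tray',.077,(0,255,0)),):
    cv2.polylines(a,[np.round(cv2.convexHull(fproj(place(np.vstack([dens(b) for b in SH[q]]),.619,-.112,-.044,z),T).astype(np.float32))*16).astype(np.int32)],True,c,1,cv2.LINE_AA,4)
cv2.imwrite("pics/w8.png",a)
todo(s,.4276,-.0991,.2,-.044)
E
```

```text
t 23.15 tcp [ 0.6192 -0.1124  0.2281] yaw -0.044 F [-0.6  0.3 -1. ] w 0.998
tray xy [ 0.6169 -0.1137] yaw -0.038 res 0.032
tray xy [ 0.6175 -0.1136] yaw -0.062 res 0.044
turn units 0.0001 shift units [0.9602 0.0242 0.1384]
```

View pics/w8.png

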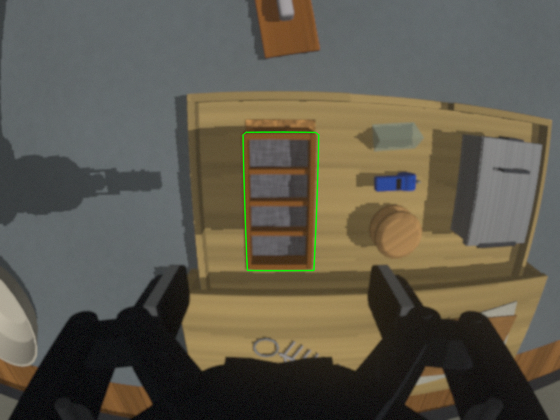

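The three-divider tray sits in line at (281,200). Now the lid.

Call:
send_rows --plan '[[[0,0,0,0.16,0.004,0,1],[0,0,0,0.16,0.004,0,1],[0,0,0,0.16,0.004,0,1],[0,0,0,0.16,0.004,0,1],[0,0,0,0.16,0.004,0,1],[0,0,0,0.16,0.004,0,1],[0,0,-0.054,0,0,0.1,1],[0,0,-0.054,0,0,0.15,1],[0,0,0,0,0,0.15,1],[0,0,0,0,0,0.1,1],[0,0,0,0,0,0,1],[0,0,0,0,0,0,1],[0,0,0,0,0,0,1]]]'

```text
clock: 24.28
position: [0.4274, -0.0991, 0.1274]
ee_rot: [-0.059, 0.998, -0.0, 0.0]
ft_force: [0.1, -0.0, 0.1]
grip_width: 0.995
grasp_force: 0.0
```

```bash
python3 - <<'E'
from wfit import *
s,im,T=wcam(); show(s); p=wfit(im,T,'lid',(.4276,-.0991,.119)); cv2.imwrite("pics/w9.png",im)
todo(s,*p[:2],.034,p[2])
E
```

```text
t 24.28 tcp [ 0.4274 -0.0991  0.1274] yaw 0.118 F [ 0.1 -0.   0.1] w 0.995
lid xy [ 0.4267 -0.1001] yaw 0.12 res 0.011
turn units -0.0015 shift units [ 0.0044 -0.0045  0.467 ]
```

View pics/w9.png

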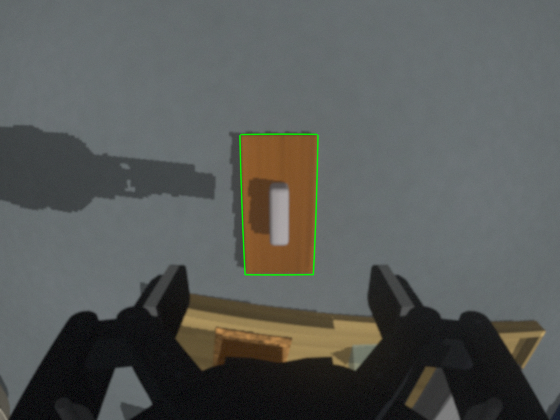

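The lid is at (279,204), with the handle at (279,213) in the middle.

Call:
send_rows --plan '[[[0,0,-0.0015,0.004,-0.0045,0.12,1],[0,0,0,0,0,0.15,1],[0,0,0,0,0,0.1,1],[0,0,0,0,0,0.06,1],[0,0,0,0,0,0.037,1],[0,0,0,0,0,0,0.6],[0,0,0,0,0,0,0.4],[0,0,0,0,0,0,0.3],[0,0,0,0,0,0,0.25],[0,0,0,0,0,0,0.1],[0,0,0,0,0,0,0],[0,0,0,0,0,0,0],[0,0,0,0,0,0,0],[0,0,0,0,0,0,0],[0,0,0,0,0,0,0],[0,0,0,0,0,0,0]]]' --squeeze 50

```text
clock: 25.67
position: [0.427, -0.0999, 0.0339]
ee_rot: [-0.06, 0.998, 0.0, 0.0]
ft_force: [-1.7, 0.5, 8.0]
grip_width: 0.15
grasp_force: 49.2
```

```bash
python3 -c "
from wfit import *
s=get_obs();show(s)
p=s['position'];a=-.044
d=(np.array([.6185,-.1126])-p[:2])/.2
print('turn',(yaw(s)-a)/1.5,'shift after turn',d@[-np.cos(a),-np.sin(a)],d@[-np.sin(a),np.cos(a)])"
```

```text
t 25.67 tcp [ 0.427  -0.0999  0.0339] yaw 0.12 F [-1.7  0.5  8. ] w 0.15
turn 0.10963723755970033 shift after turn -0.9595118002665853 -0.021521329449610972
```

Call:
send_rows --plan '[[[0,0,0,0,0,-0.06,0],[0,0,0,0,0,-0.14,0],[0,0,0.055,0,0,-0.18,0],[0,0,0.055,0,0,-0.18,0],[0,0,0,0,0,-0.16,0],[0,0,0,0,0,-0.1,0],[0,0,0,-0.13,-0.003,0,0],[0,0,0,-0.14,-0.003,0,0],[0,0,0,-0.14,-0.003,0,0],[0,0,0,-0.14,-0.003,0,0],[0,0,0,-0.14,-0.003,0,0],[0,0,0,-0.14,-0.003,0,0],[0,0,0,-0.13,-0.003,0,0],[0,0,0,0,0,0.08,0],[0,0,0,0,0,0.08,0],[0,0,0,0,0,0.04,0],[0,0,0,0,0,0,0],[0,0,0,0,0,0,0],[0,0,0,0,0,0,0]]]'

```text
clock: 27.25
position: [0.6184, -0.1128, 0.1584]
ee_rot: [0.022, 1.0, 0.0, 0.001]
ft_force: [0.2, 0.3, 0.1]
grip_width: 0.147
grasp_force: 49.1
```

```bash
python3 -c "
from wfit import *
s=get_obs();show(s);todo(s,.6186,-.1124,.1349,-.044)
im=wcam()[1];cv2.imwrite('pics/w10.png',im)"
```

```text
t 27.25 tcp [ 0.6184 -0.1128  0.1584] yaw -0.045 F [0.2 0.3 0.1] w 0.147
turn units -0.0004 shift units [-0.0009  0.0018  0.1176]
```

View pics/w10.png

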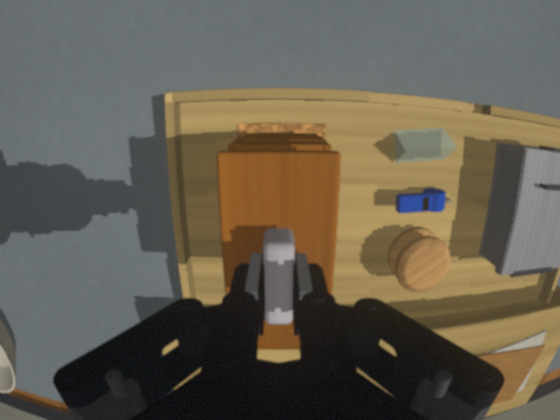

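The lid, with its edge at row 152 and columns 219-339, hangs squarely over the stack at (280,140). Lowering it.

Call:
send_rows --plan '[[[0,0,0,-0.001,0.002,0.025,0],[0,0,0,0,0,0.025,0],[0,0,0,0,0,0.02,0],[0,0,0,0,0,0.016,0],[0,0,0,0,0,0.014,0],[0,0,0,0,0,0.01,0],[0,0,0,0,0,0.007,0],[0,0,0,0,0,0,0],[0,0,0,0,0,0,0],[0,0,0,0,0,0,0]]]'

```text
clock: 28.13
position: [0.6183, -0.1125, 0.1351]
ee_rot: [0.022, 1.0, 0.0, 0.0]
ft_force: [-6.1, 2.0, 11.5]
grip_width: 0.15
grasp_force: 50.7
```

Call:
send_rows --plan '[[[0,0,0,0,0,0,0.3],[0,0,0,0,0,0,0.4],[0,0,0,0,0,0,0.5],[0,0,0,0,0,0,0.5],[0,0,0,0,0,-0.05,0.5],[0,0,0,0,0,-0.1,0.5],[0,0,0,0,0,-0.15,0.5],[0,0,0,0,0,-0.15,0.5],[0,0,0,0,0,-0.15,0.5],[0,0,0,0,0,-0.15,0.5],[0,0,0,0,0,0,0.5],[0,0,0,0,0,0,0.5],[0,0,0,0,0,0,0.5]]]'

```text
clock: 29.22
position: [0.6181, -0.1122, 0.2837]
ee_rot: [0.022, 1.0, 0.0, -0.0]
ft_force: [0.5, -0.5, -0.7]
grip_width: 0.5
grasp_force: 0.0
```

```bash
python3 - <<'E'
from wfit import *
s,im,T=wcam(); show(s)
for sm in (140,150): wfit(im.copy(),T,'lid',(.619,-.112,-.044),.101,sm)
r=[]
for n,(u,v) in (("scene",(265,245)),("side",(312,225))):
    a=optics.camera(n)[:,:,::-1].copy(); c=optics.get_calibration(n)
    for B,z in ((SH['deep_box'][0],.011),(SH['tray'][0],.053),(SH['tray'][0],.077),(SH['lid'][0],.101)):
        q=proj(place(B,.619,-.112,-.044,z),c["intrinsics"],c["world_from_camera"]).astype(np.float32)
        cr=np.float32([u-70,v-75]); q=(cv2.convexHull(q).reshape(-1,2)-cr)*2.8
        if z==.011: b=cv2.resize(a[v-75:v+75,u-70:u+70],None,fx=2.8,fy=2.8,interpolation=cv2.INTER_CUBIC); b0=b.copy()
        cv2.polylines(b,[q.astype(np.int32)],True,(0,255,0),1)
    r.append(np.hstack([b0]))
cv2.imwrite("pics/final.png",np.hstack(r))
E
```

```text
t 29.22 tcp [ 0.6181 -0.1122  0.2837] yaw -0.045 F [ 0.5 -0.5 -0.7] w 0.5
lid xy [ 0.6111 -0.1136] yaw -0.039 res 0.063
lid xy [ 0.6156 -0.1138] yaw -0.038 res 0.027
```

View pics/final.png

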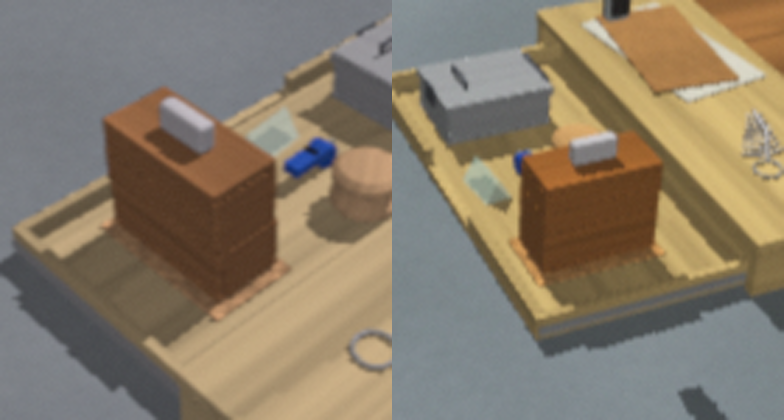

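Both views show a closed, level stack with the lid on top (left (190,190), right (590,200)), centred on the mat, with no gaps, and the loose items untouched. Handing in.

```bash
python3 -c "
from workcell import job
print(job.hand_in())"
```

```text
the job is handed in; nothing more can be done
None
```

The organiser is back together on the cork mat: deep box, one-divider tray, three-divider tray and lid. The last pictures show it level and closed, with the yo-yo, whistle and prism apparently undisturbed. I handed it in at about 29 s on the robot's clock; no verdict came back.

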